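# Cap the fence and hold the offcut for sawing

### The arm

A 7-joint arm with a two-finger parallel gripper is mounted at the origin on a cart in front of the work surface, level with it; the furniture and walls round the work are solid. World frame = base frame: x ahead of the robot, y to its left, z up, the work surface at z = 0. Lengths are in mm, angles in rad, forces in N, time in s.
With the tool pointing down it reaches from about 425 to 1025 mm from the base axis. Payload 9.4 kg.
Tool frame: the origin (TCP) lies at the very end of the fingers, on their centre line; the grasp point (between the pads) lies 19 mm behind it (pinch_z is the distance from the TCP to the grasp point, in mm); z points along the fingers, y is the line along which they close (so a half turn about z gives the same grasp; the last joint's range is limited). The gripper opens to 93 mm and grips with 3 to 60 N. Pads are 15 mm wide; open, the fingers measure 128 mm over their backs; the gripper's body (75 mm by 188 mm) begins 65 mm behind the grasp point.
Start: joints at [-0.077, 0.599, -0.003, 1.599, 0.002, 0.943, -0.08], TCP at [724.999, -0.009, 194.518] pointing down, gripper open.
Joint ranges: [-2.57, 2.57], [-0.35, 1.97], [-1.29, 1.29], [0.11, 2.56], [-1.05, 4.19], [0.11, 1.86], [-2.63, 2.63]. Speed limits (rad/s): [2.22, 2.22, 3.01, 3.01, 3.14, 3.14, 3.14].

### API

Orientations are given as a unit quaternion [w, x, y, z].
In Python, from bench import get_obs, read_camera, camera_model, close_job, pinch_z gives the robot as it stands.
- The arm moves only by the shell command python3 -m inch 'ROWS' [OPENING] [FORCE]. ROWS is JSON, one flat list of numbers, 6 for each row, row after row: the shift along the tool's x, y, z in units of 0.15 m (1.0 is 0.15 m), then the turn, a rotation vector about the tool's x, y, z in units of 45 degrees (1.0 is 45 degrees). A call has exactly 10 rows; each row is the pose to reach, as a shift and turn from the pose commanded when the call began, along the tool's axes at that moment; what a row does not reach only later rows make up. A row lasts 1/8 s, in which the tool goes at most 62.5 mm and 10.7 degrees, less where a joint would pass 70% of its speed; a pose out of reach is approached as far as the arm can. A call with a number of a shift or a turn outside -1 to 1 is refused whole. A call with a gripper value outside its range is refused whole. OPENING is the opening, from 0 (shut) to 1 (fully open), set as the call begins (- or left out, the last holds). The fingers move at their own pace and stop on an object; FORCE is the grip in N (left out, the last holds). Time passes only in rows, so rows that repeat a pose let the fingers close, or fill a call up. It gives the time, the measured TCP pose, the force, the opening and the grip force at its end, in the units of the state.
- get_obs(): the state, without advancing time (a new reading comes with each control period).
- read_camera(name): name is "scene" or "side" or "wrist"; returns the picture (480x640x3 uint8, red, green, blue); there is no depth.
- camera_model(name): a dict with "camera_matrix" (3x3 intrinsics, pixels), "extrinsics" (4x4, takes a point from world to camera coordinates). Camera axes: x right, y down, z forward; pixel columns grow to the right and rows downward; lengths in mm; the calibration is good to about 2 mm. A picture is of the moment at which its call begins: read the wrist's pose just before it. camera_model takes no time and is no camera call; for the wrist camera it gives the pose at the moment of the call.
- close_job(): hands the job in; it is judged then, once.
The state is a dict: "time_s": time; "qpos": joint angles; "joint_vel": joint speeds; "effort": joint torques, N m; "tcp_pos": TCP position; "tool_rot": TCP orientation; "contact_force": force on the tool from outside, world axes, zero at the start; "torque": the same for the moment, N m; "opening": opening from 0.0 (shut) to 1.0 (fully open); "finger_force": force on a finger pad.
Only numpy, scipy, OpenCV 4.12 (cv2) and the standard library are available. Lean on these libraries where they do the work, as an engineer would, in place of code of your own. Each camera call takes 0.05 s, during which the arm holds its last target. There are 200 camera calls.

### The job

Get the hardwood offcut ready for sawing on the bench hook: lift the red soft cap off the bench, hang it over the middle of the steel fence bar and let go of it. Then push the offcut, bevelled edge towards you, up flush against the hanging cap, and with one diagonal push on its bevelled edge press it firmly against the fence and down on the board at the same time (push roughly 15 N forward and 10 N down). Finish while still holding it pressed like that, touching nothing but the offcut, and leave the tea glass and the blue burr box where they are.

Things in the scene. Friction and masses are not known exactly. Their poses are not given: they have to be found in the camera images.
- bench_hook: Bench hook fixed to the bench: plywood board 250 (x) x 240 (y) x 15 mm with a steel fence bar near its far edge. Origin: on the bench surface, under the middle of the bar. x points across the board through the fence, away from the robot; y along the bar; z up. The board covers x = -210 to +40 mm. The board is waxed smooth (friction about 0.3).
- fence_top (a point): Middle of the fence bar's upper edge, axes as the bench hook. Flat steel bar, 12 mm thick (x), 230 mm long (y), 40 mm high (20 to 60 mm above the bench), with two dark posts behind its ends (97 mm outwards from the middle, up to 65 mm above the bench). Between the posts it is free.
- soft_cap: Red rigid inverted U channel, outside 26 mm (x) x 90 (y) x 40 high, about 0.08 kg, standing on its legs to the right of the bench hook. Walls 4 mm; slot 18 mm wide, open below and at the ends, to straddle the bar. Origin: middle of the underside, at the leg ends; z up. Hung: origin 24 mm above the bench, y along the bar (either way round), within 25 mm of the bar's middle.
- offcut: Dark hardwood offcut 60 (x, foot) x 112 (y) x 30 mm, about 0.25 kg, loose on the board 70 to 105 mm before the bar, slightly askew. Origin: middle of its underside. Upright face at x = +30 mm goes against the cap; bevel on the -x side. It slides; not to be gripped. Pressed flush, its origin is 40 mm before the bar's middle plane, within 35 mm of the bar's middle along y.
- tea_glass: Glass mug of tea, 75 x 101 x 92 mm, loose, to the right of the fence. Origin: middle of its underside. It must stay where it is.
- burr_box: Blue box full of burrs, 60 x 104 x 66 mm, loose, to the left of the bench hook. Origin: middle of its underside. It must stay where it is.
- offcut_bevel (a point): Middle of the offcut's bevel, 15 mm above its underside (30 mm above the bench), axes as the offcut. The bevel is 112 mm long (y) and runs from x = -30 mm at the foot to x = -12 mm at the top (30 degrees off upright), so a push on it towards the fence also presses down.
Not all that is in view belongs to the job. Several things have the shape of the soft_cap; the one meant has the colours described above.

How it is judged:
By the outcome, as a careful person would: the job done as asked, in the order asked, and still so for the second after the job is handed in, while the arm keeps its last pose, push and grip.
It also fails if it takes over 69 s, if anything falls off the work surface, if the arm or the gripper's body presses on something with over 40 N, if the wrist force passes 120 N, or if a joint passes its speed limit or range.

## Working session

There is one attempt and no reset: what is moved stays moved. The work goes in short steps, Python scripts to look and compute and a shell command to move; the robot and the scene stay as the last step left them, time stands still between calls to the robot, and variables do not carry over. Pictures are saved under pics/ and viewed, at most 10 in all, crops included, and the job is handed in when it is done.

```bash
ls; mkdir -p pics; python3 - <<'E'
from bench import *
import cv2
o=get_obs();print(o)
print(pinch_z if not callable(pinch_z) else pinch_z())
for n in ("scene","side","wrist"):
    m=camera_model(n);print(n,m)
    cv2.imwrite(f"pics/{n}0.png",read_camera(n)[:,:,::-1])
E
```

```text
pics
{'time_s': 0.0, 'qpos': array([-0.07667094,  0.6001307 , -0.00256065,  1.60014609,  0.00177738,
        0.94290193, -0.07979629]), 'joint_vel': array([0.00031705, 0.00095639, 0.00153574, 0.00226707, 0.00083582,
       0.00074256, 0.00030788]), 'effort': array([ 5.70884713e-04, -7.65060925e+01,  1.49801854e+00, -2.52344084e+01,
       -5.23842021e-02,  1.69115182e-02,  2.08527672e-04]), 'tcp_pos': array([ 7.24458464e+02, -2.60201316e-02,  1.93649934e+02]), 'tool_rot': array([-5.17101805e-04,  7.07094451e-01,  7.07118668e-01, -5.99759226e-04]), 'contact_force': array([-0.31422858, -0.74507926,  0.1502632 ]), 'torque': array([0.02061187, 0.0062592 , 0.04348896]), 'finger_force': 0.0, 'opening': 1.0034961765070705}
18.8
scene {'camera_matrix': array([[603.70882642,   0.        , 325.50474815],
       [  0.        , 603.70882642, 240.62428656],
       [  0.        ,   0.        ,   1.        ]]), 'extrinsics': array([[-7.48399642e-01, -6.63224295e-01, -5.61341915e-03,
         4.36801095e+02],
       [-4.46048199e-01,  5.09560073e-01, -7.35791775e-01,
         3.50513579e+02],
      
[... 534 characters left out ...]
 [ 7.67676393e-02, -7.48397829e-01, -6.58792394e-01,
         1.37762636e+03],
       [ 0.00000000e+00,  0.00000000e+00,  0.00000000e+00,
         1.00000000e+00]])}
wrist {'camera_matrix': array([[419.62082365,   0.        , 307.36339342],
       [  0.        , 419.62082365, 236.27120378],
       [  0.        ,   0.        ,   1.        ]]), 'extrinsics': array([[ 9.99999876e-01,  3.87648255e-04, -3.11107762e-04,
        -7.24349425e+02],
       [ 4.61256032e-04, -9.56955976e-01,  2.90232745e-01,
        -3.38830174e+01],
       [-1.85208215e-04, -2.90232853e-01, -9.56956037e-01,
         3.91665588e+02],
       [ 0.00000000e+00,  0.00000000e+00,  0.00000000e+00,
         1.00000000e+00]])}
```

View pics/scene0.png

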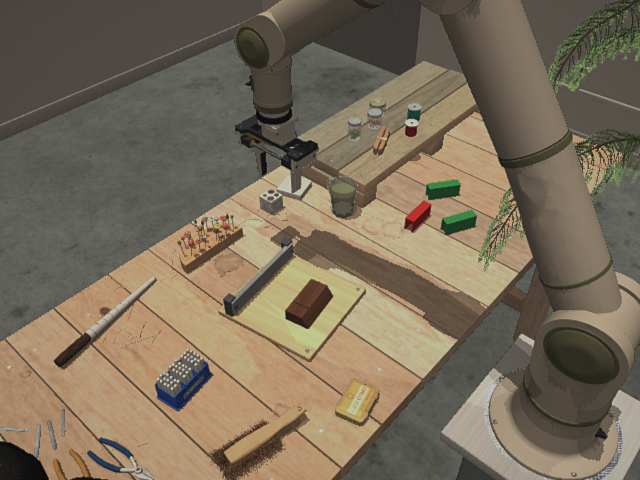

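View pics/side0.png

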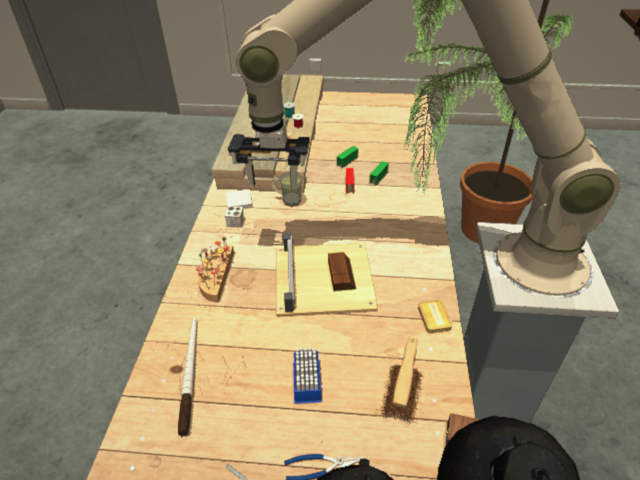

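View pics/wrist0.png

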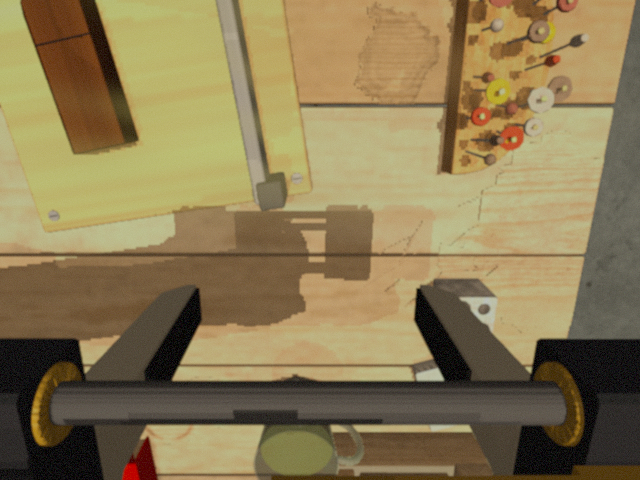

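The scene view shows the fence around (262,280), the offcut at (310,303), the red cap at (417,216), the glass at (342,196) and the burr box at (183,380). The green channels at (443,189) and (459,221) are decoys. In the wrist view the near fence end is at (268,190).

```bash
cat > h.py <<'E'
from bench import *
import cv2, numpy as np
def ray(m,p):
    K,E=m["camera_matrix"],m["extrinsics"];R=E[:3,:3]
    return -R.T@E[:3,3], R.T@np.linalg.solve(K,[p[0],p[1],1.])
def onz(m,p,z):
    c,d=ray(m,p);return c+d*(z-c[2])/d[2]
def tri(l):
    A=np.zeros((3,3));b=np.zeros(3)
    for m,p in l:
        c,d=ray(m,p);d=d/np.linalg.norm(d);P=np.eye(3)-np.outer(d,d);A+=P;b+=P@c
    return np.linalg.solve(A,b)
def mask(img,lo,hi):
    h=cv2.cvtColor(img,cv2.COLOR_RGB2HSV);return cv2.inRange(h,np.array(lo),np.array(hi))
def blobs(m,amin):
    n,l,s,c=cv2.connectedComponentsWithStats(m)
    return [(s[i].tolist(),c[i].round(1).tolist(),l==i) for i in range(1,n) if s[i][4]>=amin]
RED=((0,200,90),(6,255,255))
E
python3 - <<'E'
from h import *
for n in ("scene","side","wrist"):
    im=cv2.imread(f"pics/{n}0.png")[:,:,::-1].copy()
    for nm,r,a in(("red",RED,60),("brown",((0,80,25),(12,220,125)),250),("blue",((108,150,40),(125,255,255)),200),("dark",((0,0,20),(180,110,75)),40)):
        for s,c,_ in blobs(mask(im,*r),a):
            if s[4]<4000: print(n,nm,s,c)
# enlarged crops
s=cv2.imread("pics/scene0.png")[170:340,200:480];d=cv2.imread("pics/side0.png")[150:330,220:420]
a=cv2.resize(s,None,fx=2.7,fy=2.7,interpolation=2)[:459,:756]
cv2.imwrite("pics/c1.png",a)
cv2.imwrite("pics/c2.png",cv2.resize(d,None,fx=3,fy=3,interpolation=2))
E
```

```text
scene brown [286, 280, 46, 48, 1245] [308.6, 303.5]
scene brown [55, 334, 35, 32, 259] [72.2, 348.9]
scene brown [212, 431, 69, 49, 729] [245.2, 456.6]
scene blue [155, 363, 56, 47, 655] [183.4, 389.9]
scene dark [0, 0, 77, 55, 1598] [24.0, 17.3]
scene dark [554, 0, 86, 83, 1462] [602.7, 29.4]
scene dark [38, 19, 22, 18, 70] [48.0, 26.7]
scene dark [0, 28, 236, 113, 2088] [111.7, 86.9]
scene dark [577, 129, 63, 37, 635] [616.1, 142.5]
scene dark [575, 138, 16, 13, 68] [581.8, 145.0]
scene dark [331, 194, 24, 14, 118] [343.0, 200.2]
scene dark [333, 208, 21, 10, 75] [343.0, 213.7]
scene dark [224, 246, 69, 70, 845] [256.9, 284.0]
scene dark [54, 280, 102, 89, 508] [87.4, 340.4]
scene dark [500, 293, 27, 36, 269] [514.0, 303.9]
scene dark [183, 375, 22, 24, 95] [193.6, 386.1]
scene dark [382, 383, 42, 51, 287] [399.0, 409.7]
scene dark [276, 425, 18, 12, 73] [284.2, 430.7]
scene dark [370, 442, 8, 8, 46] [373.5, 446.2]
scene dark [0, 444, 27, 36, 668] [9.9, 464.2]
scene dark [367, 451, 16, 15, 132] [373.7, 458.3]
scene dark [456, 455, 40, 25, 497] [471.5, 471.4]
side red [346, 169, 8, 
[... 297 characters left out ...]
, 2528] [514.1, 117.4]
side dark [240, 46, 39, 37, 917] [259.1, 66.1]
side dark [248, 93, 9, 14, 94] [252.3, 99.4]
side dark [250, 111, 34, 22, 262] [267.4, 121.1]
side dark [500, 123, 14, 45, 97] [507.1, 143.7]
side dark [228, 135, 81, 31, 1025] [268.4, 148.2]
side dark [466, 172, 63, 29, 1269] [496.8, 186.0]
side dark [560, 174, 54, 40, 1257] [585.2, 196.9]
side dark [285, 299, 9, 13, 94] [288.8, 304.7]
side dark [321, 459, 70, 21, 742] [357.7, 473.0]
wrist red [122, 462, 18, 18, 247] [131.1, 471.8]
wrist brown [24, 0, 62, 67, 1111] [53.5, 28.4]
wrist brown [61, 45, 52, 41, 481] [82.3, 66.3]
wrist dark [0, 338, 76, 142, 3440] [18.8, 406.9]
wrist dark [458, 421, 90, 54, 1523] [500.8, 443.8]
```

View pics/c1.png

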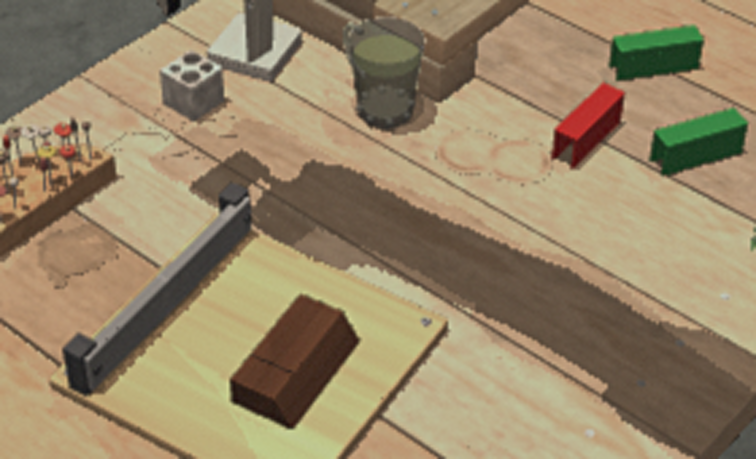

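The crop shows the front top edge of the bar from (90,355) to (248,200). The corners of the cap's top face are near (555,132), (575,140), (624,92) and (603,85).

```bash
python3 - <<'E'
from h import *
m=camera_model("scene");ms=camera_model("side")
f=lambda x,y:(x/2.7+200,y/2.7+170)
F=[onz(m,f(*p),60) for p in((90,355),(248,200))];print(F,np.linalg.norm(F[0]-F[1]),np.arctan2(*(F[0]-F[1])[:2])) 
C=[onz(m,f(*p),40) for p in((555,132),(575,140),(624,92),(603,85))];print(np.round(C),np.mean(C,0))
im=cv2.imread("pics/scene0.png")[:,:,::-1].copy()
b=[x for x in blobs(mask(im,(0,180,60),(8,255,255)),60)]
for s,c,_ in b:
  if 400<c[0]<440: print(s,c,tri([(m,c),(ms,(349.3,176.6))]))
O=[onz(m,f(*p),45) for p in((300,297),(345,318),(278,387),(234,378))];print(np.round(O)) #offcut top
print(onz(m,(308,303),40),onz(ms,(340.7,272.7),35),"glass",onz(m,(342,184),92),"box",onz(m,(183,370),66))
w=cv2.imread("pics/wrist0.png");mw=camera_model("wrist")
print("postR",onz(mw,(271,190),65))
E
```

```text
[array([649.85765138, 229.44097628,  60.        ]), array([681.48563965,  11.66286551,  60.        ])] 220.06279824284246 -0.14422200754580775
[[ 543. -265.   40.]
 [ 521. -268.   40.]
 [ 527. -359.   40.]
 [ 549. -354.   40.]] [ 535.11182173 -311.40234122   40.        ]
[406, 201, 25, 31, 310] [418.2, 214.0] [ 538.16474058 -317.20955675   29.01746253]
[[575.  59.  45.]
 [530.  52.  45.]
 [521. 144.  45.]
 [554. 161.  45.]]
[536.17303765 112.05779695  40.        ] [541.94138764 117.37364417  35.        ] glass [ 717.94785365 -217.42648782   92.        ] box [585.91251044 418.430394    66.        ]
postR [696.4639399   21.84476833  65.        ]
```

```bash
python3 -m inch '[-0.1,-0.1,0,0,0,0,-0.25,-0.25,0,0,0,0,-0.4,-0.4,0,0,0,0,-0.55,-0.55,0,0,0,0,-0.7,-0.7,0,0,0,0,-0.85,-0.85,0,0,0,0,-1,-0.95,0,0,0,0,-1,-1,0,0,0,0,-1,-1,0,0,0,0,-1,-1,0,0,0,0]'
python3 -m inch '[-0.1,-0.1,0,0,0,0,-0.25,-0.2,0,0,0,0,-0.35,-0.25,0,0,0,0,-0.4,-0.25,0,0,0,0,-0.4,-0.25,0,0,0,0,-0.4,-0.25,0,0,0,0,-0.4,-0.25,0,0,0,0,-0.4,-0.25,0,0,0,0,-0.4,-0.25,0,0,0,0,-0.4,-0.25,0,0,0,0]'
python3 - <<'E'
from h import *
mw=camera_model("wrist");im=read_camera("wrist");cv2.imwrite("pics/w1.png",im[:,:,::-1])
print(get_obs()["tcp_pos"])
for s,c,M in blobs(mask(im,(0,150,50),(8,255,255)),300):
    print(s,c,onz(mw,c,40))
    v=im[M][:,0]; print(np.percentile(v,[5,25,50,75,95]))
    for th in (0,150,190):
        r=cv2.minAreaRect(np.argwhere(M&(im[:,:,0]>th))[:,::-1].astype(np.float32));P=np.array([onz(mw,p,40) for p in cv2.boxPoints(r)]);print(th,P[:,:2].round(1).tolist(),P.mean(0))
E
```

```text
time_s: 1.4
tcp_pos: [575.5, -148.9, 194.6]
tool_rot: [0.0, 0.707, 0.708, 0.0]
contact_force: [-0.1, -0.1, 0.2]
opening: 0.999
finger_force: 0.0
time_s: 2.65
tcp_pos: [537.5, -209.9, 194.5]
tool_rot: [0.0, 0.707, 0.707, -0.0]
contact_force: [0.1, -0.2, -0.4]
opening: 0.998
finger_force: 0.0
[ 537.51293666 -209.94851311  194.54105018]
[290, 260, 34, 103, 2536] [306.9, 315.6] [ 537.19480133 -308.65641218   40.        ]
[114. 177. 197. 199. 200.]
0 [[521.3, -255.9], [546.6, -254.1], [553.8, -356.0], [526.4, -358.0]] [ 537.03113436 -305.99417256   40.        ]
150 [[523.3, -276.4], [548.4, -275.0], [552.8, -356.3], [526.2, -357.8]] [ 537.65633184 -316.36326642   40.        ]
190 [[523.4, -277.7], [546.8, -275.9], [552.5, -356.0], [527.7, -358.0]] [ 537.61261157 -316.91872361   40.        ]
```

View pics/w1.png

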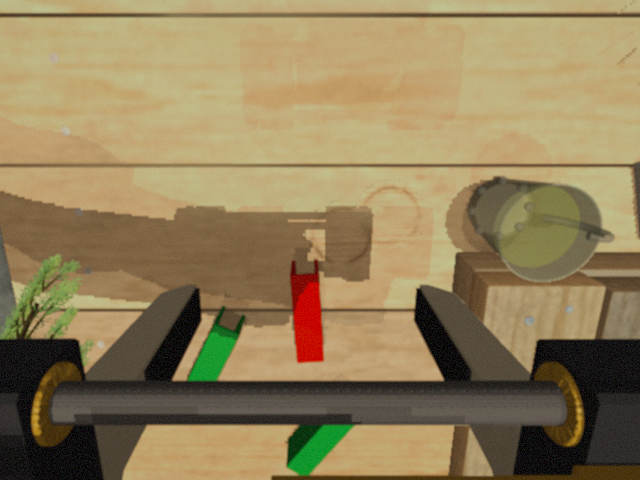

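The wrist view shows the red cap at about (307,315), lined up between the fingers. A green decoy sits close by on the left at (215,350), so I'll go down with the gripper only partly open.

```bash
python3 -m inch '[-0.1,0,0,0,0,-0.02,-0.25,0,0,0,0,-0.04,-0.4,0,0,0,0,-0.06,-0.55,0,0,0,0,-0.08,-0.65,0,0.1,0,0,-0.08,-0.68,0,0.2,0,0,-0.08,-0.68,0,0.3,0,0,-0.08,-0.68,0,0.4,0,0,-0.08,-0.68,0,0.45,0,0,-0.08,-0.68,0,0.45,0,0,-0.08]' 0.55
python3 -m inch '[0,0,0.1,0,0,0,0,0,0.25,0,0,0,0,0,0.4,0,0,0,0,0,0.5,0,0,0,0,0,0.6,0,0,0,0,0,0.68,0,0,0,0,0,0.74,0,0,0,0,0,0.76,0,0,0,0,0,0.76,0,0,0,0,0,0.76,0,0,0]'
```

```text
time_s: 3.95
tcp_pos: [537.4, -311.5, 126.4]
tool_rot: [-0.001, 0.684, 0.729, -0.0]
contact_force: [0.7, 0.3, -0.5]
opening: 0.55
finger_force: 0.0
time_s: 5.2
tcp_pos: [537.8, -312.1, 13.5]
tool_rot: [0.0, 0.685, 0.729, 0.0]
contact_force: [-0.6, 1.0, 0.7]
opening: 0.549
finger_force: 0.0
```

```bash
python3 -m inch '[0,0,0,0,0,0,0,0,0,0,0,0,0,0,0,0,0,0,0,0,0,0,0,0,0,0,0,0,0,0,0,0,0,0,0,0,0,0,-0.1,0,0,0,0,0,-0.3,0,0,0,0,0,-0.5,0,0,0,0,0,-0.7,0,0,0]' 0.1 25
python3 -m inch '[0.1,0,-0.1,0,0,0,0.25,0,-0.15,0,0,0,0.4,0,-0.2,0,0,0,0.55,0,-0.2,0,0,0,0.7,0,-0.2,0,0,0,0.85,0,-0.2,0,0,0,0.95,0,-0.2,0,0,0,1,0,-0.2,0,0,0,1,0,-0.2,0,0,0,1,0,-0.2,0,0,0]'
```

```text
time_s: 6.45
tcp_pos: [537.4, -312.0, 119.8]
tool_rot: [0.0, 0.685, 0.729, 0.0]
contact_force: [0.4, -0.6, -0.7]
opening: 0.272
finger_force: 25.0
time_s: 7.7
tcp_pos: [528.1, -163.1, 148.0]
tool_rot: [0.0, 0.685, 0.729, -0.0]
contact_force: [-0.3, 0.4, -0.4]
opening: 0.275
finger_force: 25.0
```

```bash
python3 -m inch '[0.1,0.05,-0.05,0,0,0,0.25,0.15,-0.1,0,0,0,0.4,0.25,-0.2,0,0,0,0.55,0.35,-0.3,0,0,0,0.7,0.5,-0.35,0,0,0,0.85,0.6,-0.35,0,0,0,0.95,0.7,-0.35,0,0,0,1,0.8,-0.35,0,0,0,1,0.85,-0.35,0,0,0,1,0.89,-0.35,0,0,0]'
python3 -m inch '[0.1,0,0,0,0,0,0.2,0,0,0,0,0,0.3,0,0,0,0,0,0.3,0,0,0,0,0,0.3,0,0,0,0,0,0.3,0,0,0,0,0,0.3,0,0,0,0,0,0.3,0,0,0,0,0,0.3,0,0,0,0,0,0.3,0,0,0,0,0]'
python3 - <<'E'
from h import *
o=get_obs();m=camera_model("wrist");im=read_camera("wrist");cv2.imwrite("pics/w2.png",im[:,:,::-1]);print(o["tcp_pos"],o["tool_rot"])
E
```

```text
time_s: 8.95
tcp_pos: [652.1, -5.3, 200.3]
tool_rot: [0.0, 0.685, 0.729, -0.0]
contact_force: [-0.6, -0.7, -1.1]
opening: 0.271
finger_force: 25.0
time_s: 10.2
tcp_pos: [649.1, 40.7, 200.5]
tool_rot: [-0.0, 0.685, 0.729, -0.0]
contact_force: [-0.1, -0.0, -0.8]
opening: 0.269
finger_force: 25.0
[649.05926084  40.65352185 200.49261683] [-1.33019560e-05  6.84570528e-01  7.28946631e-01 -3.06502575e-05]
```

View pics/w2.png

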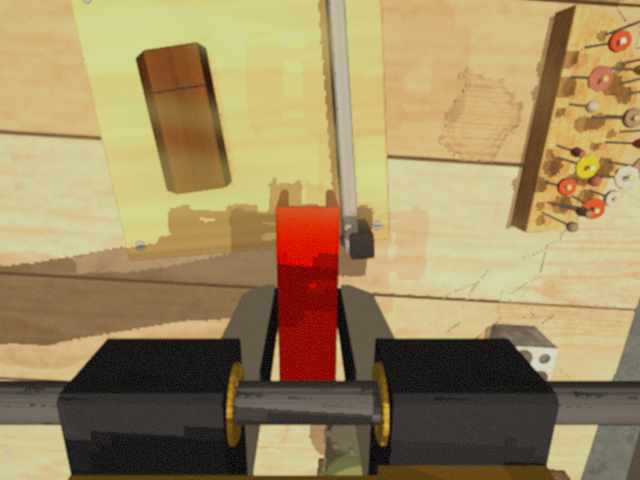

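The wrist view shows the cap held square, with its top end at row 205. The bar runs from (337,0) to (350,225), the post is at (362,243) and the offcut spans (140–230, 42–190).

```bash
python3 - <<'E'
from h import *
im=cv2.imread("pics/w2.png")[:,:,::-1].copy();m=camera_model("wrist")
for r in (5,60,120,180,210): print(r,[tuple(p) for p in im[r,320:364:2].tolist()])
# offcut
bm=mask(im,(0,80,20),(14,220,140));bm[:30]=0;bm[200:]=0;bm[:,:120]=0;bm[:,245:]=0
for s,c,M in blobs(bm,600):
    q=cv2.approxPolyDP(cv2.convexHull(np.argwhere(M)[:,::-1].astype(np.int32)),4,True)[:,0];print(s,c)
    for p in q: print(p, onz(m,p,45).round(1),onz(m,p,15).round(1))
for p in ((75,0),(128,258),(386,238)): print("board",onz(m,p,15).round(1))
E
```

```text
5 [(173, 143, 86), (178, 148, 90), (169, 140, 83), (117, 103, 68), (127, 117, 93), (171, 160, 137), (194, 185, 163), (195, 185, 164), (190, 182, 160), (192, 183, 162), (193, 184, 163), (186, 175, 153), (173, 163, 129), (205, 200, 125), (211, 203, 127), (211, 202, 125), (210, 204, 129), (212, 205, 131), (211, 204, 125), (212, 203, 130), (213, 206, 133), (212, 203, 127)]
60 [(212, 203, 130), (208, 197, 124), (188, 167, 102), (178, 149, 91), (169, 141, 88), (118, 108, 69), (137, 129, 102), (176, 167, 140), (196, 185, 162), (194, 183, 160), (193, 181, 159), (189, 178, 155), (195, 182, 160), (188, 175, 151), (187, 177, 122), (212, 204, 128), (212, 202, 126), (212, 204, 130), (211, 202, 129), (213, 203, 132), (214, 205, 133), (211, 202, 128)]
120 [(213, 195, 121), (214, 194, 120), (213, 193, 121), (210, 188, 118), (177, 148, 85), (167, 137, 81), (157, 128, 77), (104, 88, 63), (126, 117, 95), (173, 163, 141), (198, 188, 166), (194, 183, 164), (186, 175, 154), (191, 177, 160), (190, 181, 162), (175, 164, 143), (205, 185, 120), (213, 193, 123), (216, 197, 127), (213, 193, 120), (215, 194, 122
[... 513 characters left out ...]
, 50), (216, 87, 52), (203, 93, 49), (143, 96, 66), (141, 123, 96), (179, 162, 140), (194, 179, 156), (195, 179, 157), (194, 179, 154), (192, 179, 157), (194, 182, 160), (174, 157, 131), (148, 118, 75), (150, 121, 77), (151, 124, 75)]
[137, 46, 76, 54, 2437] [172.5, 71.4]
[212  91] [568.9 130.8  45. ] [562.4 131.6  15. ]
[188  99] [550.1 123.7  45. ] [542.  123.8  15. ]
[148  90] [519.1 128.4  45. ] [508.4 128.9  15. ]
[137  59] [511.8 150.3  45. ] [500.4 152.8  15. ]
[149  50] [521.2 157.3  45. ] [510.6 160.3  15. ]
[189  48] [551.6 160.6  45. ] [543.6 164.   15. ]
[207  66] [565.1 148.7  45. ] [558.3 151.   15. ]
board [453.3 193.6  15. ]
board [482.3 -24.1  15. ]
board [725.   11.2  15. ]
```

```bash
python3 - <<'E'
from h import *
m=camera_model("wrist")
P=np.array([onz(m,p,60) for p in((337.2,5),(340.8,60),(344.3,120),(348.2,180),(350,210))])[:,:2]
k,c=np.polyfit(P[:,1],P[:,0],1);print(P.round(1),k,np.degrees(np.arctan(-k)),"x at y=124",k*124+c)
print("post",[onz(m,p,65).round(1) for p in((350,234),(374,234),(374,258),(350,258))])
print("capend",[onz(m,p,228).round(1) for p in((277,206),(339,206))])
for z in(45,15):print([onz(m,p,z)[:2].round(1).tolist() for p in((202,42),(217,187),(230,183),(172,192),(140,60))])
E
```

```text
[[660.6 193.6]
 [666.2 157.9]
 [672.5 115.9]
 [679.7  70.4]
 [683.4  46.2]] -0.15434741799755103 8.774216413515548 x at y=124 671.3591207950794
post [array([684.6,  27.4,  65. ]), array([704. ,  28.7,  65. ]), array([706.3,   8.1,  65. ]), array([686.5,   6.9,  65. ])]
capend [array([634.1,  84.5, 228. ]), array([658.7,  86. , 228. ])]
[[561.5, 165.4], [572.9, 55.3], [583.6, 59.4], [535.4, 48.8], [514.1, 149.8]]
[[554.3, 169.2], [566.7, 49.6], [578.4, 53.9], [526.0, 42.4], [502.8, 152.2]]
```

```bash
python3 -m inch '[0.1,0.03,0,0,0,-0.02,0.2,0.08,0.05,0,0,-0.05,0.35,0.12,0.15,0,0,-0.08,0.45,0.16,0.3,0,0,-0.11,0.53,0.183,0.4,0,0,-0.11,0.53,0.183,0.5,0,0,-0.11,0.53,0.183,0.6,0,0,-0.11,0.53,0.183,0.65,0,0,-0.11,0.53,0.183,0.67,0,0,-0.11,0.53,0.183,0.67,0,0,-0.11]'
python3 - <<'E'
from h import *
o=get_obs();m=camera_model("wrist");im=read_camera("wrist");cv2.imwrite("pics/w3.png",im[:,:,::-1]);print(o["tcp_pos"],o["tool_rot"])
a=read_camera("scene");cv2.imwrite("pics/s3.png",a[:,:,::-1]);b=read_camera("side");cv2.imwrite("pics/d3.png",b[:,:,::-1])
A=cv2.resize(im,(480,360));B=cv2.resize(a[190:340,200:330],(312,360));cv2.imwrite("pics/v3.png",np.hstack([A,B])[:,:,::-1])
E
```

```text
time_s: 11.5
tcp_pos: [671.7, 121.5, 100.3]
tool_rot: [0.0, 0.653, 0.758, 0.0]
contact_force: [-0.3, -0.4, -0.7]
opening: 0.271
finger_force: 25.0
[671.66158686 121.47089102 100.26580594] [1.47517609e-04 6.52593850e-01 7.57707878e-01 1.31349956e-04]
```

View pics/v3.png

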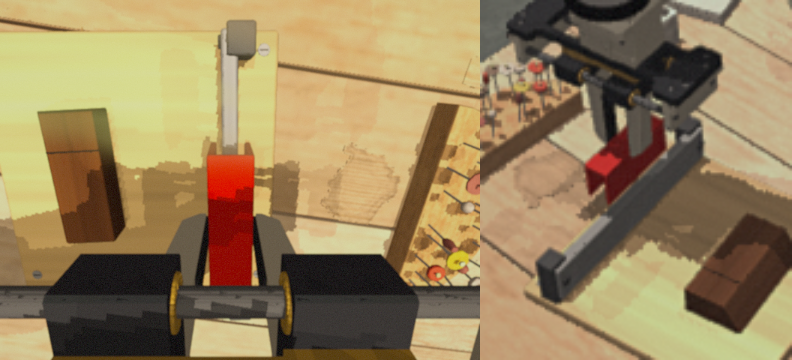

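The wrist half of the picture shows the cap and the bar lined up at column 231 of the half-size view. I'll check this numerically before lowering.

```bash
python3 - <<'E'
from h import *
im=cv2.imread("pics/w3.png")[:,:,::-1].copy();m=camera_model("wrist")
for r in (80,110,140,170,195):
    g=im[r,280:335].astype(int); gray=(g[:,0]-g[:,2]<45)&(g.sum(1)>450); j=np.flatnonzero(gray)+280
    c=(j.min()+j.max())/2; P=onz(m,(c,r),60); e=P[:2]-[671.66,121.5]; u=np.array([-.148,.989])
    print(r,j.min(),j.max(),P.round(1),"off normal",round(e@[.989,.148],2),"along",round(e@u,1))
P=onz(m,(241*4/3,33*4/3),65);print("postL",P.round(1)); e=P[:2]-[671.66,121.5];print(e@[-.148,.989])
j=[np.flatnonzero(mask(im,(0,150,60),(10,255,255))[r,250:370]) +250 for r in(215,250)];print([(a.min(),a.max()) for a in j],[ (onz(m,((a.min()+a.max())/2,r),126.5)[:2]-[671.66,121.5])@[.989,.148] for a,r in zip(j,(215,250))])
E
```

```text
80 297 315 [656.9 216.5  60. ] off normal -0.56 along 96.1
110 296 315 [658.8 201.7  60. ] off normal -0.83 along 81.3
140 297 315 [661.4 186.5  60. ] off normal -0.56 along 65.8
170 297 315 [663.7 170.6  60. ] off normal -0.56 along 49.7Traceback (most recent call last):
  File "<stdin>", line 5, in <module>
    return umr_minimum(a, axis, None, out, keepdims, initial, where)
ValueError: zero-size array to reduction operation minimum which has no identity
```

```bash
python3 -m inch '[0,-0.004,0.05,0,0,0,0,-0.004,0.1,0,0,0,0,-0.004,0.15,0,0,0,0,-0.004,0.2,0,0,0,0,-0.004,0.25,0,0,0,0,-0.004,0.3,0,0,0,0,-0.004,0.35,0,0,0,0,-0.004,0.38,0,0,0,0,-0.004,0.4,0,0,0,0,-0.004,0.41,0,0,0]'
```

```text
time_s: 12.9
tcp_pos: [670.9, 121.6, 38.4]
tool_rot: [0.0, 0.652, 0.758, -0.0]
contact_force: [-0.4, -0.4, -0.7]
opening: 0.273
finger_force: 25.0
```

Next I'll lower the last millimetre, release, and retreat upwards.

```bash
python3 -m inch '[0,0,0.005,0,0,0,0,0,0.005,0,0,0,0,0,0.005,0,0,0,0,0,0.005,0,0,0,0,0,0.005,0,0,0,0,0,0.005,0,0,0,0,0,0.005,0,0,0,0,0,0.005,0,0,0,0,0,0.005,0,0,0,0,0,0.005,0,0,0]' 0.42
python3 -m inch '[0,0,-0.05,0,0,0,0,0,-0.15,0,0,0,0,0,-0.3,0,0,0,0,0,-0.45,0,0,0,0,0,-0.6,0,0,0,-0.1,-0.1,-0.75,0,0,0,-0.2,-0.2,-0.85,0,0,0,-0.3,-0.3,-0.95,0,0,0,-0.4,-0.4,-1,0,0,0,-0.5,-0.5,-1,0,0,0]'
python3 -m inch '[-0.1,-0.1,-0.05,0,0,0,-0.2,-0.25,-0.05,0,0,0,-0.3,-0.4,-0.05,0,0,0,-0.35,-0.55,-0.05,0,0,0,-0.35,-0.65,-0.05,0,0,0,-0.35,-0.7,-0.05,0,0,0,-0.35,-0.7,-0.05,0,0,0,-0.35,-0.7,-0.05,0,0,0,-0.35,-0.7,-0.05,0,0,0,-0.35,-0.7,-0.05,0,0,0]' 0
python3 - <<'E'
from h import *
o=get_obs();m=camera_model("wrist");im=read_camera("wrist");cv2.imwrite("pics/w4.png",im[:,:,::-1]);print(o["tcp_pos"],o["tool_rot"])
a=read_camera("scene");cv2.imwrite("pics/s4.png",a[:,:,::-1]);b=read_camera("side");cv2.imwrite("pics/d4.png",b[:,:,::-1])
A=cv2.resize(im,(480,360));B=cv2.resize(a[220:370,210:340],(312,360),interpolation=2);cv2.imwrite("pics/v4.png",np.hstack([A,B])[:,:,::-1])
E
```

```text
time_s: 14.15
tcp_pos: [670.9, 121.7, 37.8]
tool_rot: [0.0, 0.652, 0.758, 0.0]
contact_force: [0.2, -0.5, -0.3]
opening: 0.42
finger_force: 0.0
time_s: 15.4
tcp_pos: [607.1, 35.1, 188.2]
tool_rot: [0.0, 0.653, 0.758, 0.0]
contact_force: [0.3, 0.1, -0.4]
opening: 0.421
finger_force: 0.0
time_s: 16.65
tcp_pos: [512.1, -31.0, 195.2]
tool_rot: [-0.0, 0.652, 0.758, -0.0]
contact_force: [0.2, -0.1, 1.4]
opening: 0.008
finger_force: 0.0
[512.11013247 -30.99329873 195.16406088] [-1.16521555e-05  6.52306852e-01  7.57954992e-01 -1.25945634e-05]
```

View pics/v4.png

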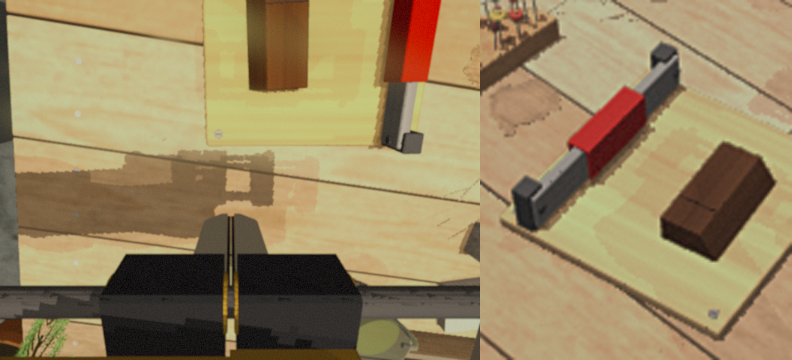

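The cap now hangs over the middle of the bar. The offcut's near end is at wrist pixels of about (331–409, 118), with the bevel on the left strip.

```bash
python3 - <<'E'
from h import *
im=cv2.imread("pics/w4.png")[:,:,::-1].copy();m=camera_model("wrist");ms=camera_model("scene");md=camera_model("side")
O=np.array([671.3,122]);R=np.array([[.989,.148],[-.148,.989]])
H=lambda P:(R@(P[:2]-O)).round(1)
for r in (20,70,105):
    b=mask(im,(0,80,20),(14,230,150))[r,310:430];j=np.flatnonzero(b)+310
    v=im[r,j.min():j.max()+1,0].astype(int);k=j.min()+np.argmax(np.diff(cv2.blur(v[None].astype(np.float32),(3,1))[0])[5:35])+5
    print(r,j.min(),k,j.max(),"foot",H(onz(m,(j.min(),r),15)),"ridge",H(onz(m,(k,r),45)),"face",H(onz(m,(j.max(),r),45)))
print("end",H(onz(m,(409,120),45)),H(onz(m,(355,120),45)))
f=lambda x,y:(x/2.4+10,y/2.4+220) 
f=lambda x,y:((x-480)/2.4+210,y/2.4+220)
for n,p,z in (("faceL?",(661,218),45),("faceR?",(720,143),45),("footR",(776,182),15),("footL",(713,262),15)): print(n,H(onz(ms,f(*p),z)))
# cap in scene: top corners
for p in((569,138),(585,152),(645,98),(628,87)): print("cap",H(onz(ms,f(*p),64)))
E
```

```text
20 354 363 409 foot [-143.1   21.8] ridge [-139.5   16.3] face [-105.7   16.3]
70 358 369 378 foot [-138.5  -15.5] ridge [-133.6  -18. ] face [-126.8  -17.9]
105 335 356 406 foot [-157.  -43.] ridge [-142.6  -43.3] face [-103.8  -43.2]
end [-100.7  -54.4] [-143.   -54.5]
faceL? [-108.9   59.4]
faceR? [-101.2  -48. ]
footR [-159.   -57.6]
footL [-163.3   56.3]
cap [12.1 38.7]
cap [-11.9  44.9]
cap [-16.4 -43.8]
cap [  6.7 -47.2]
```

```bash
python3 -m inch '[0.1,0,0,0,0,0.1,0.2,-0.02,0,0,0,0.2,0.35,-0.04,0,0,0,0.35,0.5,-0.065,0,0,0,0.5,0.6,-0.065,0,0,0,0.65,0.7,-0.065,0,0,0,0.8,0.8,-0.065,0,0,0,0.9,0.86,-0.065,0,0,0,1,0.86,-0.065,0,0,0,1,0.86,-0.065,0,0,0,1]' 0.6
python3 -m inch '[0,0,0,0,0,0.1,0,0,0,0,0,0.25,0,0,0.05,0,0,0.4,0,0,0.15,0,0,0.55,0,0,0.25,0,0,0.7,0,0,0.4,0,0,0.85,0,0,0.55,0,0,1,0,0,0.7,0,0,1,0,0,0.8,0,0,1,0,0,0.8,0,0,1]'
python3 - <<'E'
from h import *
o=get_obs();O=np.array([671.3,122]);R=np.array([[.989,.148],[-.148,.989]])
from scipy.spatial.transform import Rotation as Q
w,x,y,z=o["tool_rot"];print((R@(o["tcp_pos"][:2]-O)),o["tcp_pos"][2],Q.from_quat([x,y,z,w]).as_matrix().round(3),o["qpos"].round(2))
E
```

```text
time_s: 18.05
tcp_pos: [483.1, 94.6, 195.3]
tool_rot: [0.0, 0.892, 0.451, -0.0]
contact_force: [-0.6, 0.7, -0.8]
opening: 0.601
finger_force: 0.0
time_s: 19.3
tcp_pos: [482.6, 94.4, 74.6]
tool_rot: [0.0, 0.997, 0.075, -0.001]
contact_force: [-0.5, 0.7, 0.3]
opening: 0.599
finger_force: 0.0
[-190.67231277    0.5938202 ] 74.55519420807839 [[ 0.989  0.149 -0.002]
 [ 0.149 -0.989 -0.   ]
 [-0.002  0.    -1.   ]] [-0.48  0.53  0.24  2.24 -0.31  0.4  -1.4 ]
```

```bash
python3 -m inch '[0,0,0.1,0,0,0,0,0,0.2,0,0,0,0,0,0.27,0,0,0,0,0,0.295,0,0,0,0.05,0,0.295,0,0,0,0.1,0,0.295,0,0,0,0.15,0,0.295,0,0,0,0.18,0,0.295,0,0,0,0.21,0,0.295,0,0,0,0.24,0,0.295,0,0,0]'
python3 -m inch '[0.03,0,0,0,0,0,0.07,0,0,0,0,0,0.11,0,0,0,0,0,0.15,0,0,0,0,0,0.19,0,0,0,0,0,0.23,0,0,0,0,0,0.27,0,0,0,0,0,0.31,0,0,0,0,0,0.34,0,0,0,0,0,0.35,0,0,0,0,0]'
python3 - <<'E'
from h import *
o=get_obs();O=np.array([671.3,122]);R=np.array([[.989,.148],[-.148,.989]])
print((R@(o["tcp_pos"][:2]-O)),o["tcp_pos"][2],R@o["contact_force"][:2],o["contact_force"][2])
im=read_camera("wrist");a=read_camera("scene");cv2.imwrite("pics/w5.png",im[:,:,::-1])
A=cv2.resize(im,(480,360));B=cv2.resize(a[220:370,210:340],(312,360),interpolation=2);cv2.imwrite("pics/v5.png",np.hstack([A,B])[:,:,::-1])
E
```

```text
time_s: 20.55
tcp_pos: [518.8, 100.3, 31.1]
tool_rot: [0.0, 0.997, 0.075, -0.0]
contact_force: [0.3, 0.3, -0.4]
opening: 0.605
finger_force: 0.0
time_s: 21.8
tcp_pos: [570.8, 108.1, 31.0]
tool_rot: [0.0, 0.997, 0.075, 0.0]
contact_force: [-0.5, -0.6, -0.5]
opening: 0.602
finger_force: 0.0
[-101.43808037    1.14635774] 30.974081369127397 [-0.55253276 -0.55709109] -0.5011826870394813
```

View pics/v5.png

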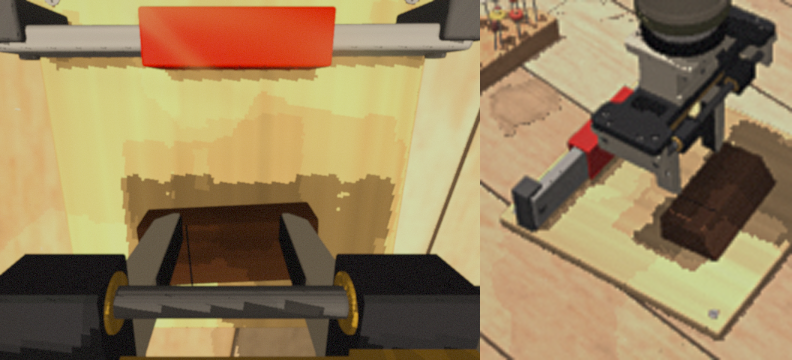

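The scene crop seems to show the offcut unmoved with the fingers ahead of it, which doesn't fit the commanded path. I'll project the points and check.

```bash
python3 - <<'E'
from h import *
O=np.array([671.3,122]);R=np.array([[.989,.148],[-.148,.989]]);H=lambda P:(R@(P[:2]-O)).round(1)
def proj(m,P):
    p=m["camera_matrix"]@(m["extrinsics"]@np.r_[P,1])[:3];return (p[:2]/p[2]).round(1)
o=get_obs();print(o["time_s"],o["tcp_pos"])
m=camera_model("wrist");ms=camera_model("scene");print("tcp in wrist",proj(m,o["tcp_pos"]),"scene",proj(ms,o["tcp_pos"]))
for n in("scene","side"):
    c=camera_model(n);im=read_camera(n);
    if n=="scene":cv2.imwrite("pics/s6.png",im[:,:,::-1])
    b4=cv2.imread("pics/%s4.png"%n[0] if n=="scene" else "pics/d4.png")[:,:,::-1].copy()
    for i in (b4,im):
        for s,cc,_ in blobs(mask(i,(0,80,20),(12,220,125)),200):
            if 270<cc[0]<350 and 220<cc[1]<340: print(n,s,cc,H(onz(c,cc,35)))
for p in((137*4/3,218*4/3),(150*4/3,208*4/3),(315*4/3,203*4/3)): print("offcut wrist",H(onz(m,p,45)))
E
```

```text
21.9 [570.53461209 108.11560074  30.9813022 ]
tcp in wrist [308.4 281.5] scene [298.2 297.1]
scene [286, 280, 47, 48, 1247] [308.6, 303.5] [-134.5    7.1]
scene [285, 280, 48, 48, 1194] [308.7, 304.0] [-135.5    8.2]
side [329, 253, 26, 37, 691] [340.4, 271.4] [-128.3    9.9]
side [332, 263, 23, 27, 432] [342.7, 277.4] [-132.2   31.5]
offcut wrist [-100.4   58.7]
offcut wrist [-93.8  50.3]
offcut wrist [-90.5 -49.1]
```

View pics/s6.png

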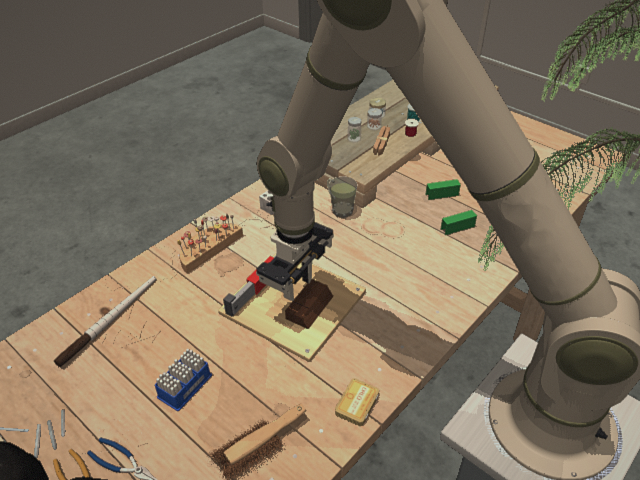

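The projection puts the TCP at hook x = -101 mm, while the offcut blob in the scene hasn't moved. I'll lift straight up and re-measure numerically.

```bash
python3 -m inch '[0,0,-0.02,0,0,0,0,0,-0.06,0,0,0,0,0,-0.12,0,0,0,0,0,-0.22,0,0,0,0,0,-0.34,0,0,0,0,0,-0.48,0,0,0,0,0,-0.6,0,0,0,0,0,-0.7,0,0,0,0,0,-0.8,0,0,0,0,0,-0.8,0,0,0]'
cat >> h.py <<'E'
O=np.array([671.3,122]);R=np.array([[.989,.148],[-.148,.989]]);H=lambda P:(R@(P[:2]-O)).round(1)
def proj(m,P):
    p=m["camera_matrix"]@(m["extrinsics"]@np.r_[P,1])[:3];return (p[:2]/p[2]).round(1)
E
python3 - <<'E'
from h import *
o=get_obs();print(H(o["tcp_pos"]),o["tcp_pos"][2])
for n in("wrist","scene","side"):
    c=camera_model(n);im=read_camera(n);cv2.imwrite("pics/%s7.png"%n,im[:,:,::-1])
    for s,cc,M in blobs(mask(im,(0,80,20),(12,220,125)),200):
        P=onz(c,cc,40)
        if np.linalg.norm(P[:2]-[540,108])<90:
            q=cv2.approxPolyDP(cv2.convexHull(np.argwhere(M)[:,::-1].astype(np.int32)),3,True)[:,0]
            print(n,s,cc,H(P));print([(p.tolist(),H(onz(c,p,45)).tolist(),H(onz(c,p,15)).tolist()) for p in q])
E
```

```text
time_s: 23.25
tcp_pos: [571.1, 108.2, 152.3]
tool_rot: [-0.0, 0.997, 0.075, 0.001]
contact_force: [-0.4, 0.0, 0.2]
opening: 0.6
finger_force: 0.0
[-101.1    1.2] 152.27965001940802
wrist [232, 231, 149, 58, 3583] [305.6, 261.8] [-132.     3.1]
[([379, 275], [-140.9, -52.9], [-152.9, -58.5]), ([375, 281], [-145.8, -50.1], [-158.4, -55.4]), ([243, 287], [-150.9, 51.2], [-164.0, 56.2]), ([236, 281], [-145.9, 56.4], [-158.5, 61.8]), ([232, 242], [-114.6, 57.8], [-124.0, 63.5]), ([271, 234], [-108.4, 28.7], [-117.2, 31.3]), ([362, 231], [-106.0, -38.6], [-114.5, -42.7]), ([379, 243], [-115.3, -51.7], [-124.8, -57.0])]
scene [286, 280, 47, 48, 1202] [308.8, 303.7] [-137.8   10.9]
[([327, 287], [-146.9, -49.6], [-131.6, -73.0]), ([332, 296], [-171.2, -32.6], [-156.7, -55.5]), ([308, 327], [-176.0, 70.0], [-161.6, 50.2]), ([286, 318], [-121.9, 75.2], [-105.9, 55.5]), ([286, 310], [-108.6, 56.7], [-92.2, 36.5]), ([311, 280], [-103.9, -48.1], [-87.3, -71.5])]
side [329, 253, 26, 37, 698] [340.7, 271.5] [-128.5   15.1]
[([353, 288], [-153.2, 78.6], [-157.1, 51.6]), ([334, 289], [-106.0, 78.6], [-108.4, 51.6]), ([329, 254], [-102.8, -46.7], [-105.2, -77.7]), ([342, 253], [-137.7, -48.0], [-141.1, -79.1]), ([348, 259], [-151.3, -24.2], [-155.2, -54.5])]
```

The offcut really hasn't moved. All three views put its face at about -104, its foot at -160 and its y centre at about +2, yet the fingers swept through that space. Before trying again I'll probe its top gently to check its height and that it is solid.

```bash
python3 -m inch '[-0.05,0,0.1,0,0,0,-0.1,0,0.2,0,0,0,-0.16,0,0.3,0,0,0,-0.16,0,0.4,0,0,0,-0.16,0,0.5,0,0,0,-0.16,0,0.58,0,0,0,-0.16,0,0.64,0,0,0,-0.16,0,0.67,0,0,0,-0.16,0,0.67,0,0,0,-0.16,0,0.67,0,0,0]'
python3 -m inch '[0,0,0.005,0,0,0,0,0,0.01,0,0,0,0,0,0.015,0,0,0,0,0,0.02,0,0,0,0,0,0.025,0,0,0,0,0,0.03,0,0,0,0,0,0.035,0,0,0,0,0,0.04,0,0,0,0,0,0.045,0,0,0,0,0,0.045,0,0,0]'
```

```text
time_s: 24.65
tcp_pos: [547.1, 104.5, 50.9]
tool_rot: [-0.0, 0.997, 0.075, 0.0]
contact_force: [-0.0, -0.1, 1.2]
opening: 0.603
finger_force: 0.0
time_s: 25.9
tcp_pos: [546.8, 104.5, 43.7]
tool_rot: [0.0, 0.997, 0.075, -0.0]
contact_force: [-0.3, -0.2, -0.3]
opening: 0.603
finger_force: 0.0
```

```bash
python3 -m inch '[0,0,0.005,0,0,0,0,0,0.01,0,0,0,0,0,0.015,0,0,0,0,0,0.02,0,0,0,0,0,0.025,0,0,0,0,0,0.03,0,0,0,0,0,0.03,0,0,0,0,0,0.03,0,0,0,0,0,0.03,0,0,0,0,0,0.03,0,0,0]'
python3 - <<'E'
from h import *
o=get_obs();print(o["contact_force"],o["tcp_pos"])
m=camera_model("wrist");im=read_camera("wrist");s=read_camera("scene");ms=camera_model("scene")
cv2.imwrite("pics/w8.png",im[:,:,::-1]);cv2.imwrite("pics/s8.png",s[:,:,::-1])
# brown row extents between the fingers in wrist view
b=mask(im,(0,80,20),(14,230,150))
for c in(270,300,330):
    j=np.flatnonzero(b[200:420,c])+200;print(c,j.min(),j.max(),H(onz(m,(c,j.min()),45)))
# finger (grey, low saturation) tips, wrist: lowest-image-row of fingers
h=cv2.cvtColor(im,cv2.COLOR_RGB2HSV)
for c in range(170,240,8): print(c,[tuple(x) for x in im[255:330:8,c].tolist()])
u=np.array([-.148,.989]);f=np.array([.989,.148])
for a in(-7.5,7.5):
  for l in(28,45): 
    P=o["tcp_pos"]+np.r_[f*a+u*l,0];print("tipL",a,l,"wrist",proj(m,P),"scene",proj(ms,P))
E
```

```text
time_s: 27.15
tcp_pos: [546.8, 104.6, 39.3]
tool_rot: [0.0, 0.997, 0.075, 0.0]
contact_force: [0.4, 0.3, 0.7]
opening: 0.602
finger_force: 0.0
[0.39547816 0.32083251 0.73670655] [546.8024234  104.55160228  39.2886929 ]
270 234 327 [-99.8  18.9]
300 228 325 [-96.9   5.1]
330 227 324 [-96.4  -8.6]
170 [(183, 162, 97), (174, 137, 81), (212, 206, 130), (211, 208, 130), (209, 209, 133), (208, 212, 139), (210, 214, 142), (207, 211, 140), (210, 213, 140), (209, 213, 142)]
178 [(137, 108, 63), (142, 112, 60), (172, 134, 75), (170, 136, 76), (166, 129, 70), (190, 151, 87), (187, 151, 89), (189, 154, 85), (187, 152, 85), (187, 150, 88)]
186 [(61, 32, 18), (52, 29, 5), (62, 44, 23), (123, 94, 51), (157, 121, 67), (158, 119, 70), (157, 121, 70), (172, 136, 77), (179, 140, 78), (99, 86, 66)]
194 [(58, 31, 28), (57, 25, 19), (56, 33, 19), (59, 37, 32), (53, 25, 4), (48, 25, 10), (54, 33, 22), (96, 88, 71), (98, 90, 67), (97, 84, 69)]
202 [(62, 35, 22), (60, 36, 14), (54, 35, 22), (53, 22, 10), (50, 20, 1), (47, 23, 18), (98, 87, 69), (97, 85, 65), (100, 92, 72), (94, 85, 64)]
210 [(61, 36, 21), (54, 30, 10), (101, 55, 25), (51, 36, 19), (54, 29, 12), (96, 84, 68), (93, 84, 63), (98, 86, 65), (99, 87, 68), (100, 92, 72)]
218 [(61, 39, 20), (55, 23, 5), (58, 37, 16), (55, 29, 18), (69, 39, 30), (97, 86, 72), (99, 87, 70), (98, 89, 72), (102, 91, 74), (95, 85, 70)]
226 [(62, 32, 20), (56, 38, 20), (57, 32, 21), (58, 33, 17), (99, 90, 72), (94, 82, 61), (100, 89, 74), (96, 88, 68), (79, 71, 53), (4, 7, 7)]
234 [(60, 31, 19), (59, 31, 10), (52, 25, 9), (58, 33, 16), (100, 88, 69), (99, 88, 69), (37, 31, 26), (21, 3, 6), (21, 26, 22), (17, 10, 6)]
tipL -7.5 28 wrist [251.9 295.4] scene [302.5 308.3]
tipL -7.5 45 wrist [217.6 295.4] scene [298.1 313.3]
tipL 7.5 28 wrist [250.7 267.1] scene [296.9 305.5]
tipL 7.5 45 wrist [215.7 267. ] scene [292.5 310.4]
```

The visible fingertips end about 20 px short of where the reported TCP projects, and there is still no contact at z = 39. The real finger ends seem to sit higher than the TCP reading, so I'll keep probing down gently.

```bash
python3 -m inch '[0,0,0.01,0,0,0,0,0,0.02,0,0,0,0,0,0.03,0,0,0,0,0,0.04,0,0,0,0,0,0.05,0,0,0,0,0,0.055,0,0,0,0,0,0.06,0,0,0,0,0,0.065,0,0,0,0,0,0.07,0,0,0,0,0,0.07,0,0,0]'
python3 -m inch '[0,0,0.005,0,0,0,0,0,0.01,0,0,0,0,0,0.015,0,0,0,0,0,0.02,0,0,0,0,0,0.025,0,0,0,0,0,0.025,0,0,0,0,0,0.025,0,0,0,0,0,0.025,0,0,0,0,0,0.025,0,0,0,0,0,0.025,0,0,0]'
```

```text
time_s: 28.5
tcp_pos: [546.8, 104.5, 28.7]
tool_rot: [0.0, 0.997, 0.075, -0.0]
contact_force: [-0.7, 0.3, -0.1]
opening: 0.599
finger_force: 0.0
time_s: 29.75
tcp_pos: [546.8, 104.5, 25.0]
tool_rot: [0.0, 0.997, 0.075, 0.0]
contact_force: [1.2, 0.6, -0.7]
opening: 0.6
finger_force: 0.0
```

```bash
python3 -m inch '[0,0,0.005,0,0,0,0,0,0.01,0,0,0,0,0,0.015,0,0,0,0,0,0.02,0,0,0,0,0,0.025,0,0,0,0,0,0.03,0,0,0,0,0,0.03,0,0,0,0,0,0.03,0,0,0,0,0,0.03,0,0,0,0,0,0.03,0,0,0]'
python3 - <<'E'
from h import *
o=get_obs();print(o["contact_force"],o["tcp_pos"],o["torque"])
m=camera_model("wrist");im=read_camera("wrist");s=read_camera("scene");cv2.imwrite("pics/w9.png",im[:,:,::-1]);cv2.imwrite("pics/s9.png",s[:,:,::-1])
b=mask(im,(0,80,20),(14,230,150))
for c in(270,300,330):
    j=np.flatnonzero(b[200:420,c])+200;print(c,j.min(),j.max(),H(onz(m,(c,j.min()),45)))
# finger grey rows at left finger columns now vs free air (w4 closed, w1 open)
for c in (202,210,218,226,234): print(c,[tuple(x) for x in im[255:330:8,c].tolist()])
for s_,cc,_ in blobs(mask(s,(0,80,20),(12,220,125)),200):
    if 270<cc[0]<350 and 220<cc[1]<340: print("scene",s_,cc)
E
```

```text
time_s: 31.0
tcp_pos: [546.8, 104.5, 21.2]
tool_rot: [-0.0, 0.997, 0.075, 0.0]
contact_force: [-2.6, -0.3, 9.9]
opening: 0.602
finger_force: 5.4
[-2.62489537 -0.25242481  9.86780489] [546.79449908 104.52776244  21.24742533] [-0.10184758  0.61826005  0.01499619]
270 238 343 [-96.2  17.3]
300 237 342 [-95.7   4.8]
330 236 341 [-95.3  -7.7]
202 [(56, 31, 23), (72, 43, 26), (60, 39, 18), (65, 43, 25), (76, 47, 23), (60, 39, 18), (102, 91, 72), (101, 90, 70), (104, 91, 71), (101, 91, 71)]
210 [(51, 25, 11), (65, 33, 16), (65, 37, 25), (57, 31, 11), (55, 30, 12), (102, 93, 74), (103, 90, 74), (98, 86, 69), (104, 94, 77), (102, 92, 72)]
218 [(56, 38, 24), (60, 37, 14), (62, 36, 22), (55, 28, 9), (52, 34, 12), (105, 94, 75), (102, 87, 73), (98, 89, 74), (97, 85, 68), (103, 90, 69)]
226 [(54, 35, 27), (63, 39, 21), (66, 39, 31), (58, 29, 19), (97, 86, 68), (95, 84, 65), (100, 90, 71), (104, 90, 72), (86, 71, 57), (15, 14, 19)]
234 [(53, 33, 22), (61, 32, 13), (64, 41, 31), (55, 29, 13), (99, 88, 71), (97, 85, 65), (46, 36, 24), (10, 11, 6), (18, 18, 10), (9, 6, 1)]
scene [286, 284, 47, 44, 946] [309.5, 306.1]
```

Contact came at a TCP reading of about 22, where the offcut's top is at 45. So the real finger ends sit about 23 mm above the reported TCP, and the first sweep simply passed over the offcut. To put the tips at 30 I'll command a reading of about 7.

```bash
python3 -m inch '[0,0,-0.08,0,0,0,0,0,-0.15,0,0,0,-0.1,0,-0.18,0,0,0,-0.25,0,-0.18,0,0,0,-0.38,0,-0.18,0,0,0,-0.45,0,-0.15,0,0,0,-0.45,0,-0.05,0,0,0,-0.45,0,0.04,0,0,0,-0.45,0,0.09,0,0,0,-0.45,0,0.09,0,0,0]'
python3 -m inch '[0.05,0,0,0,0,0,0.1,0,0,0,0,0,0.15,0,0,0,0,0,0.19,0,0,0,0,0,0.23,0,0,0,0,0,0.27,0,0,0,0,0,0.31,0,0,0,0,0,0.35,0,0,0,0,0,0.39,0,0,0,0,0,0.4,0,0,0,0,0]'
python3 - <<'E'
from h import *
o=get_obs();print(H(o["tcp_pos"]),o["tcp_pos"][2],"F",R@o["contact_force"][:2],o["contact_force"][2])
m=camera_model("wrist");im=read_camera("wrist");cv2.imwrite("pics/w10.png",im[:,:,::-1])
b=mask(im,(0,80,20),(14,230,150));r=mask(im,(0,150,60),(10,255,255))
for c in(200,240,270,300,330,360,400):
    j=np.flatnonzero(b[120:420,c])+120;k=np.flatnonzero(r[:,c])
    if len(j):print(c,j.min(),j.max(),H(onz(m,(c,j.min()),45)),"cap",k.max() if len(k) else None)
E
```

```text
time_s: 32.35
tcp_pos: [479.9, 94.3, 6.0]
tool_rot: [0.0, 0.997, 0.074, -0.001]
contact_force: [0.2, -0.0, -0.4]
opening: 0.598
finger_force: 0.0
time_s: 33.6
tcp_pos: [539.9, 103.5, 7.0]
tool_rot: [0.0, 0.997, 0.075, 0.0]
contact_force: [-1.5, -0.2, 0.5]
opening: 0.598
finger_force: 0.8
[-132.7    1.1] 6.9823151125981076 F [-1.48219644 -0.01364401] 0.5313702429535774
200 205 288 [-86.   41.6] cap 268
240 210 328 [-87.9  26.9] cap 276
270 202 416 [-84.9  15.6] cap 233
300 202 288 [-84.8   4.5] cap 220
330 172 288 [-73.7  -6.5] cap 270
360 173 289 [-74.1 -17.4] cap 273
400 163 287 [-70.5 -31.7] cap 277
```

```bash
python3 -m inch '[0.04,0,0,0,0,0,0.08,0,0,0,0,0,0.12,0,0,0,0,0,0.16,0,0,0,0,0,0.2,0,0,0,0,0,0.24,0,0,0,0,0,0.28,0,0,0,0,0,0.32,0,0,0,0,0,0.35,0,0,0,0,0,0.36,0,0,0,0,0]'
python3 - <<'E'
from h import *
o=get_obs();print(H(o["tcp_pos"]),o["tcp_pos"][2],"F",R@o["contact_force"][:2],o["contact_force"][2])
m=camera_model("wrist");im=read_camera("wrist");cv2.imwrite("pics/w11.png",im[:,:,::-1])
b=mask(im,(0,80,20),(14,230,150));r=mask(im,(0,190,90),(6,255,255))
for c in range(190,431,20):
    j=np.flatnonzero(b[60:420,c])+60;k=np.flatnonzero(r[:250,c])
    print(c,(j.min(),j.max(),H(onz(m,(c,j.min()),45)).tolist()) if len(j) else None,"cap",(k.min(),k.max()) if len(k) else None)
E
```

```text
time_s: 34.9
tcp_pos: [593.1, 111.5, 7.0]
tool_rot: [0.0, 0.997, 0.075, 0.0]
contact_force: [-1.0, 0.4, 1.5]
opening: 0.601
finger_force: 0.7
[-78.9   1.2] 6.975661017487561 F [-0.97310019  0.5481461 ] 1.4541826055894287
190 (np.int64(162), np.int64(335), [-16.4, 44.1]) cap (np.int64(75), np.int64(155))
210 (np.int64(162), np.int64(372), [-16.4, 36.9]) cap (np.int64(75), np.int64(159))
230 (np.int64(161), np.int64(336), [-16.0, 29.7]) cap (np.int64(77), np.int64(159))
250 (np.int64(162), np.int64(289), [-16.4, 22.5]) cap (np.int64(88), np.int64(167))
270 (np.int64(162), np.int64(288), [-16.4, 15.3]) cap (np.int64(78), np.int64(165))
290 (np.int64(161), np.int64(286), [-16.0, 8.1]) cap (np.int64(75), np.int64(160))
310 (np.int64(161), np.int64(382), [-16.0, 0.8]) cap (np.int64(75), np.int64(160))
330 (np.int64(161), np.int64(288), [-16.0, -6.4]) cap (np.int64(75), np.int64(159))
350 (np.int64(161), np.int64(289), [-16.0, -13.6]) cap (np.int64(80), np.int64(164))
370 (np.int64(161), np.int64(381), [-16.0, -20.8]) cap (np.int64(77), np.int64(161))
390 (np.int64(161), np.int64(379), [-16.0, -28.0]) cap (np.int64(80), np.int64(160))
410 (np.int64(161), np.int64(285), [-16.0, -35.2]) cap (np.int64(87), np.int64(160))
430 (np.int64(161), np.int64(287), [-15.9, -42.4]) cap (np.int64(86), np.int64(159))
```

```bash
python3 -m inch '[0.01,0,0,0,0,0,0.02,0,0,0,0,0,0.03,0,0,0,0,0,0.036,0,0,0,0,0,0.042,0,0,0,0,0,0.048,0,0,0,0,0,0.054,0,0,0,0,0,0.058,0,0,0,0,0,0.06,0,0,0,0,0,0.06,0,0,0,0,0]'
python3 -m inch '[0.003,0,0,0,0,0,0.006,0,0,0,0,0,0.009,0,0,0,0,0,0.012,0,0,0,0,0,0.015,0,0,0,0,0,0.018,0,0,0,0,0,0.02,0,0,0,0,0,0.02,0,0,0,0,0,0.02,0,0,0,0,0,0.02,0,0,0,0,0]'
```

```text
time_s: 36.2
tcp_pos: [601.5, 112.7, 7.0]
tool_rot: [0.0, 0.997, 0.075, -0.0]
contact_force: [-2.2, -0.5, 1.4]
opening: 0.595
finger_force: 1.3
time_s: 37.45
tcp_pos: [602.2, 112.8, 6.8]
tool_rot: [0.0, 0.997, 0.075, -0.002]
contact_force: [-9.0, -1.4, 5.3]
opening: 0.597
finger_force: 5.2
```

```bash
python3 -m inch '[0.003,0,0.001,0,0,0,0.006,0,0.002,0,0,0,0.009,0,0.003,0,0,0,0.01,0,0.004,0,0,0,0.01,0,0.004,0,0,0,0.01,0,0.004,0,0,0,0.01,0,0.004,0,0,0,0.01,0,0.004,0,0,0,0.01,0,0.004,0,0,0,0.01,0,0.004,0,0,0]'
python3 - <<'E'
from h import *
o=get_obs();print(H(o["tcp_pos"]),o["tcp_pos"][2],"F",R@o["contact_force"][:2],o["contact_force"][2],o["torque"])
E
```

```text
time_s: 38.7
tcp_pos: [602.3, 112.8, 6.5]
tool_rot: [0.0, 0.997, 0.075, -0.003]
contact_force: [-13.4, -2.9, 14.0]
opening: 0.6
finger_force: 9.2
[-69.6   1.1] 6.500877944159746 F [-13.67684155  -0.89259366] 14.032167976896206 [-0.48250353  3.13319097  0.01949653]
```

```bash
python3 -m inch '[0.002,0,-0.001,0,0,0,0.004,0,-0.003,0,0,0,0.004,0,-0.003,0,0,0,0.004,0,-0.003,0,0,0,0.004,0,-0.003,0,0,0,0.004,0,-0.003,0,0,0,0.004,0,-0.003,0,0,0,0.004,0,-0.003,0,0,0,0.004,0,-0.003,0,0,0,0.004,0,-0.003,0,0,0]'
python3 - <<'E'
from h import *
o=get_obs();print(H(o["tcp_pos"]),o["tcp_pos"][2],"F",R@o["contact_force"][:2],o["contact_force"][2])
w=read_camera("wrist");m=camera_model("wrist");f=np.array([read_camera("scene"),read_camera("side")]);print("F2",get_obs()["contact_force"])
r=mask(w,(0,190,90),(6,255,255));b=mask(w,(0,80,20),(14,230,150))
for c in (230,310,390):
    k=np.flatnonzero(r[:250,c]);j=np.flatnonzero(b[60:420,c])+60;print(c,k.min(),k.max(),j.min(),j.max(),H(onz(m,(c,k.min()),64)),H(onz(m,(c,k.max()),64)))
k=np.flatnonzero(r[100]);print("cap y",H(onz(m,(k.min(),100),64)),H(onz(m,(k.max(),100),64)))
j=np.flatnonzero(b[215]);print("offcut y",H(onz(m,(j.min(),215),45)),H(onz(m,(j.max(),215),45)))
for n,i in zip(("scene","side"),f):
    i0=cv2.imread(f"pics/{n}0.png")[:,:,::-1].copy()
    for x in (i0,i):
        print(n,[(s,c) for s,c,_ in blobs(mask(x,(108,150,40),(125,255,255)),200) if 150<c[0]<330])
    d=cv2.absdiff(i,i0).max(2);print("glass diff",np.median(d[185:215,328:356] if n=="scene" else d[178:204,280:302]))
E
```

```text
time_s: 39.95
tcp_pos: [602.3, 112.8, 6.6]
tool_rot: [0.0, 0.997, 0.075, -0.004]
contact_force: [-14.0, -3.2, 10.7]
opening: 0.599
finger_force: 8.7
[-69.6   1.1] 6.60423413936348 F [-14.35501029  -1.08091254] 10.71469183386719
F2 [-13.82718144  -2.21708804  10.3480269 ]
230 98 180 192 362 [14.8 25. ] [-9.9 26.3]
310 98 180 186 288 [14.9  0.9] [-9.9  0.9]
390 98 180 182 378 [ 14.9 -23.1] [ -9.9 -24.6]
cap y [14.3 33.4] [ 14.3 -44.2]
offcut y [-26.3  56.6] [-26.2 -53.7]
scene [([155, 363, 56, 47, 655], [183.4, 389.9])]
scene [([155, 363, 56, 47, 652], [183.4, 389.9])]
glass diff 5.0
side [([294, 362, 27, 41, 382], [307.4, 391.8])]
side [([294, 360, 27, 43, 384], [307.4, 391.7])]
glass diff 4.0
```

```bash
python3 - <<'E'
from h import *
w=read_camera("wrist");m=camera_model("wrist");cv2.imwrite("pics/w12.png",w[:,:,::-1])
for c in (200,230,270,310,350,390,420): print(c,[tuple(x) for x in w[176:196:2,c].tolist()])
print(H(onz(m,(310,182),45)),H(onz(m,(310,192),45)))
E
```

```text
200 [(222, 75, 44), (218, 66, 27), (205, 66, 31), (167, 84, 44), (158, 90, 47), (158, 90, 47), (158, 91, 49), (155, 89, 41), (155, 89, 41), (150, 87, 42)]
230 [(220, 53, 28), (220, 51, 2), (207, 40, 0), (170, 79, 41), (160, 79, 36), (157, 79, 29), (157, 80, 42), (153, 78, 37), (152, 74, 20), (154, 79, 38)]
270 [(221, 57, 28), (219, 30, 0), (208, 32, 0), (172, 77, 30), (168, 84, 40), (164, 79, 35), (160, 79, 30), (160, 83, 43), (158, 77, 35), (158, 79, 35)]
310 [(221, 34, 0), (214, 29, 0), (190, 14, 0), (154, 57, 4), (150, 68, 21), (146, 62, 12), (151, 73, 35), (147, 65, 32), (145, 68, 29), (145, 72, 34)]
350 [(222, 4, 0), (217, 29, 0), (186, 30, 0), (151, 67, 33), (146, 71, 30), (146, 68, 30), (145, 70, 34), (142, 62, 7), (147, 72, 38), (144, 63, 18)]
390 [(224, 16, 0), (215, 13, 0), (183, 36, 0), (133, 69, 32), (140, 79, 42), (135, 71, 32), (137, 71, 28), (138, 67, 32), (134, 57, 13), (141, 67, 22)]
420 [(226, 15, 0), (215, 20, 0), (180, 29, 0), (131, 74, 20), (133, 74, 31), (129, 66, 26), (129, 72, 28), (129, 74, 42), (122, 64, 32), (120, 64, 15)]
[-13.8   0.7] [-17.5   0.7]
```

The offcut starts right at the cap's edge (-13.8 mm) along its whole length, so it is flush. The push reads about 14 N forward and 10.5 N down, so I'm handing it in.

```bash
python3 -c "
from bench import *
print(get_obs()['contact_force']);print(close_job())"
```

```text
[-13.73121851  -1.80289045  10.62666929]
the job is handed in; nothing more can be done
None
```

I handed the job in at about 40 s: the red cap hangs over the middle of the fence bar, and the offcut is flush against it, held by a push of about 14 N forward and 10.6 N down; the first push passed over the offcut without touching it, I then pressed its top lightly (about 10 N) to find the true finger height, and the tea glass and burr box have not moved.

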